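Push three slide boxes home with a straightedge

ROBOT

A 6-joint arm with a two-finger parallel gripper is mounted at the origin on a cart in front of the work surface, level with it; the furniture and walls round the work are solid. World frame = base frame: x ahead of the robot, y to its left, z up, the work surface at z = 0. Lengths are in m, angles in rad, forces in N, time in s.
With the tool pointing down it reaches from about 0.35 to 0.975 m from the base axis. Payload 4.9 kg.
Tool frame: the origin (TCP) lies midway between the tips of the shut fingers; the grasp point (between the pads) lies 19 mm behind it; z points along the fingers, y is the direction in which the jaws open and shut (so a half turn about z gives the same grasp; the last joint's range is limited). The gripper opens to 85 mm and grips with 20 to 120 N. Pads are 22 mm wide; open, the fingers measure 114 mm over their backs; the gripper's body (76 mm by 85 mm) begins 54 mm behind the grasp point. The pads swing forward as they close: fully open they stand 13 mm farther back than shut.
Start: joints at [1.164, 0.053, 1.613, -0, 1.476, -0.119], TCP at [0.177, 0.599, 0.231] pointing down, gripper open.
Joint ranges: [-3.01, 3.01], [-1.01, 2.22], [0.06, 2.58], [-1.02, 4.17], [0.09, 2.62], [-3.14, 3.14]. Speed limits (rad/s): [2.57, 2.57, 3.14, 3.14, 3.14, 3.14].

INTERFACE

Orientations are given as a unit quaternion [w, x, y, z].
In Python, from plant import manip, cams gives the robot as it stands.
- The arm moves only by the tool jog_arm, never from a script. Its argument "targets" is a list of rows, each a list of 4 numbers: the shift along the tool's x, y, z in m, then the turn about the tool's z in degrees. A call has 1 to 5 rows; each row is the pose to reach, as a shift and turn from the pose commanded when the call began, along the tool's axes at that moment; what a row does not reach only later rows make up. A row lasts 1/12 s, in which the tool goes at most 41.7 mm and 7.16 degrees, less where a joint would pass 70% of its speed; a pose out of reach is approached as far as the arm can. A call with a gripper value outside its range is refused whole. "fingers" is the opening, from 0 (shut) to 1 (fully open), set as the call begins (left out, the last holds). The fingers move at their own pace and stop on an object; the grip force is fixed at half the most. Time passes only in rows, so rows that repeat a pose let the fingers close. It gives the time, the measured TCP pose, the force and the opening at its end, in the units of the state.
- manip.state(): the state, without advancing time (a new reading comes with each control period).
- cams.grab_frame(name): name is "scene" or "top" or "wrist"; returns the picture (420x560x3 uint8, red, green, blue); there is no depth.
- cams.get_calibration(name): a dict with "camera_matrix" (3x3 intrinsics, pixels), "cam_to_world" (4x4, takes a point from camera to world coordinates). Camera axes: x right, y up, looking along -z (the intrinsics and any distortion apply to the point x, -y, -z); pixel columns grow to the right and rows downward; lengths in m; the calibration is good to about 2 mm. A picture is of the moment at which its call begins: read the wrist's pose just before it. get_calibration takes no time and is no camera call; for the wrist camera it gives the pose at the moment of the call.
- manip.job_done(): hands the job in, once; it reports no verdict.
The state is a dict: "time": time; "joint_pos": joint angles; "joint_vel": joint speeds; "joint_efforts": joint torques, N m; "tool_pos": TCP position; "tool_rot": TCP orientation; "contact_force": force on the tool from outside, world axes, zero at the start; "ft_torque": the same for the moment, N m; "gripper_width": opening from 0.0 (shut) to 1.0 (fully open).
Only numpy, scipy, OpenCV 4.12 (cv2) and the standard library are available. Lean on these libraries where they do the work, as an engineer would, in place of code of your own. Each camera call takes 0.05 s, during which the arm holds its last target. There are 200 camera calls.

TASK

Take the straightedge by its upright grip and with its face push the three slide boxes together, as one row, straight into the mouth of the covered dock until you feel all three come up against the sprung stop hidden inside; press them gently home there for about half a second, without ramming them. Then back off and stand the straightedge where you found it, leaving the boxes resting against the stop, flush with each other and square in the dock. Do not touch the boxes with the gripper, and leave the small black-capped bottle and the petri dish alone.

Things in the scene. Friction and masses are not known exactly. Their poses are not given: they have to be found in the camera images.
- dock: fixed low cover with white roof and grey sides, 108 (x) x 250 (y) mm, roof underside 48 mm and top 53 mm above the worktop, inner width 238 mm, open only towards -x. Origin on the worktop at the middle of the open mouth; x points straight inwards, y along the mouth, z up.
- dock_mouth (a point): dock's mouth, middle, 20 mm up. Hidden inside across the full width is a stop: 3 sprung buffers side by side on a rail, one behind each box, their front anywhere from 35 to 75 mm inside the mouth (unknown), so boxes end protruding 5 to 45 mm. Each gives 12 mm at 0.3 N per mm, then is solid. Let go, they push the boxes back gently nearly as far as they were pressed in.
- slidebox_a: slide box, a flat closed box 80 (x) x 58 (y) x 34 mm high with grey base and white lid, about 65 g, loose on the worktop (it takes 0.3 to 1 N to slide). Its origin is at the centre of its underside; its x axis points roughly into the dock, z up.
- slidebox_b: slide box, a flat closed box 80 (x) x 58 (y) x 34 mm high with grey base and white lid, about 65 g, loose on the worktop (it takes 0.3 to 1 N to slide). Its origin is at the centre of its underside; its x axis points roughly into the dock, z up.
- slidebox_c: slide box, a flat closed box 80 (x) x 58 (y) x 34 mm high with grey base and white lid, about 65 g, loose on the worktop (it takes 0.3 to 1 N to slide). Its origin is at the centre of its underside; its x axis points roughly into the dock, z up.
- slidebox_a_mid (a point): centre of slidebox_a (17 mm above its underside). The boxes start about 68 mm apart along the mouth, staggered in front of the dock, this one at the dock's -y side.
- slidebox_b_mid (a point): centre of slidebox_b (17 mm above its underside). The boxes start about 68 mm apart along the mouth, staggered in front of the dock, this one in the middle.
- slidebox_c_mid (a point): centre of slidebox_c (17 mm above its underside). The boxes start about 68 mm apart along the mouth, staggered in front of the dock, this one at the dock's +y side.
- straightedge: loose aluminium straightedge standing on the worktop, 0.25 kg: flat upright pushing face 200 (y) x 30 mm high, a 4 mm thick foot plate reaching 50 mm back (to -x) from the face, and behind the face an upright black grip plate 14 (x) x 40 (y) mm whose top is 110 mm above the underside. Origin on the underside at the middle of the face's lower edge; x points out of the pushing face, y along it, z up.
- straightedge_grip (a point): point to grasp, in the middle of the black grip plate: 28 mm behind the pushing face, 85 mm above the underside (25 mm below the grip's top); the plate is 14 mm thick along the straightedge's x.
- straightedge_face (a point): middle of the pushing face, 15 mm above the underside.
- dye_bottle_mid (a point): half-way up a small loose bottle with black cap, 45 mm across and 94 mm tall, standing beside the dock: a bystander.
- petri_mid (a point): centre of a loose petri dish, 89 mm across and 16 mm high: a bystander lying in front.
Mind the look-alikes: they are no part of the job. What is shaped like the slidebox_b but green is not meant.

How it is judged:
By the outcome, as a careful person would: the job done as asked, in the order asked, and still so for the second after the job is handed in, with the robot touching nothing.
It also fails if it takes over 58 s, if anything falls off the work surface, if the arm or the gripper's body presses on something with over 40 N, if the wrist force passes 120 N, or if a joint passes its speed limit or range.

## Working session

There is one attempt and no reset: what is moved stays moved. The work goes in short steps, Python scripts to look and compute and a tool call to move; the robot and the scene stay as the last step left them, time stands still between calls to the robot, and variables do not carry over. Pictures are saved under pics/ and viewed, about 8 in all and at most 12, crops included, and the job is handed in when it is done.

Besides the shell and the picture viewer there is one more tool, called after "Call:" as a command line: name --pt "numbers of a row" for each row, then --argument value for the rest. jog_arm: Moves the arm, as the interface text tells. Its arguments: {"type":"object","properties":{"targets":{"type":"array"},"fingers":{"type":"number"}},"required":["targets"]}

```bash
mkdir -p pics; ls
python3 - <<'E'
from plant import manip, cams
import cv2
s=manip.state();print(s)
for n in ("scene","top"):
    im=cams.grab_frame(n);cv2.imwrite(f"pics/{n}0.png",im[:,:,::-1])
    c=cams.get_calibration(n);print(n,c)
E
```

```text
pics
{'time': 0.0, 'joint_pos': array([ 1.16400777e+00,  5.33361640e-02,  1.61431328e+00, -5.10591081e-06,
        1.47596123e+00, -1.18997082e-01]), 'joint_vel': array([ 1.63550656e-03,  2.48572245e-05, -6.41603000e-04,  5.07312828e-04,
        9.30015347e-04,  1.02584197e-03]), 'joint_efforts': array([-1.98305373e-03, -3.93725324e+01, -3.70153105e+01, -4.45056767e-04,
        7.42614007e-03, -2.33195931e-05]), 'tool_pos': array([0.17714894, 0.59872188, 0.23006431]), 'tool_rot': array([-2.59762847e-04,  1.43399352e-01,  9.89664391e-01, -9.75003967e-04]), 'contact_force': array([0.58937092, 0.23015748, 0.09317897]), 'ft_torque': array([-0.02835616,  0.02374197, -0.00122216]), 'gripper_width': 1.0005812575934276}
scene {'camera_matrix': array([[502.58548518,   0.        , 274.06470316],
       [  0.        , 502.58548518, 203.29819292],
       [  0.        ,   0.        ,   1.        ]]), 'cam_to_world': array([[ 0.71214658,  0.41720506, -0.56461242, -0.11306403],
       [-0.70171599,  0.3989439 , -0.59028674, -0.70447372],
       [-0.02102194,  0.81656825,  0.57686599,  0.72842446],
       [ 0.        ,  0.        ,  0.        ,  1.        ]])}
top {'camera_matrix': array([[386.82917841,   0.        , 279.57382717],
       [  0.        , 386.82917841, 208.00055643],
       [  0.        ,   0.        ,   1.        ]]), 'cam_to_world': array([[-0.02004116,  0.98078305, -0.19406946,  0.321819  ],
       [-0.99979708, -0.0200556 ,  0.00189057, -0.04000353],
       [-0.00203794,  0.19406797,  0.98098597,  0.92259363],
       [ 0.        ,  0.        ,  0.        ,  1.        ]])}
```

View pics/top0.png

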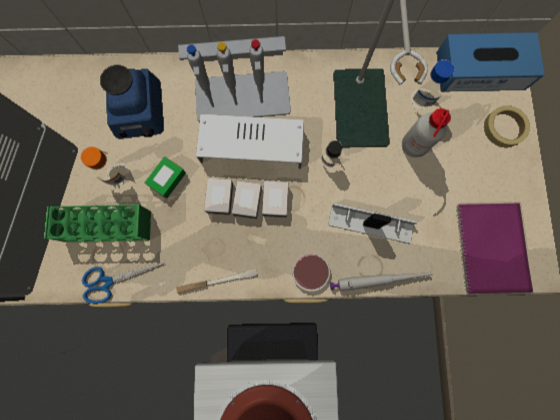

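View pics/scene0.png

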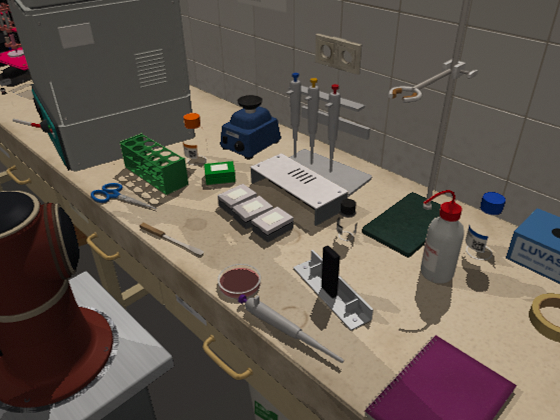

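Top picture: the dock roof is at about (250,138) and opens downwards, towards the robot. The three white boxes are at (219,196), (247,199) and (275,198). The straightedge is at (372,223) with its black grip at (377,221). The petri dish is at (312,272) and the black-capped bottle at (333,152). Look-alikes: the green box at (165,177) is a decoy for a slide box. The orange-cap bottle (93,158) and white-label bottles (423,97) are decoys for the bottle, and the pipette at (385,281) is not the straightedge.

Run:
```python
import cv2
im=cv2.imread("pics/top0.png")
a=cv2.resize(im[105:225,190:315],None,fx=6,fy=6,interpolation=cv2.INTER_CUBIC)[:600]
b=cv2.resize(im[195:250,320:420],None,fx=8,fy=8,interpolation=cv2.INTER_CUBIC)
cv2.imwrite("pics/a.png",cv2.resize(im[105:225,190:315],None,fx=5,fy=5,interpolation=cv2.INTER_CUBIC));cv2.imwrite("pics/b.png",b)
```

```text
(no output)
```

View pics/a.png

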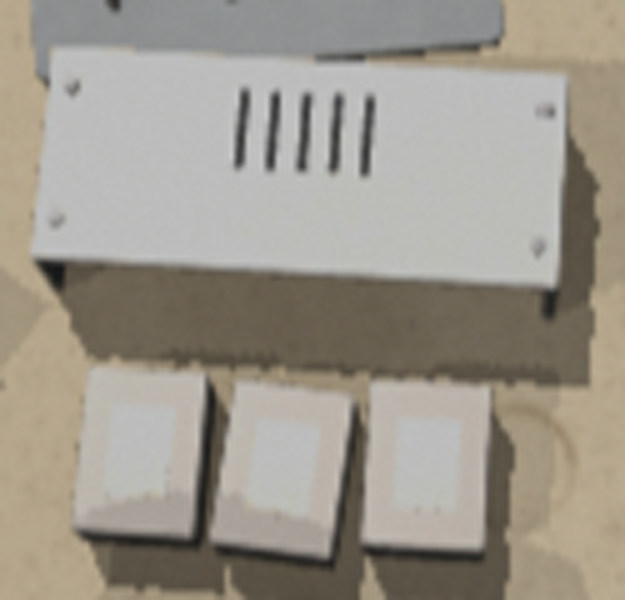

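View pics/b.png

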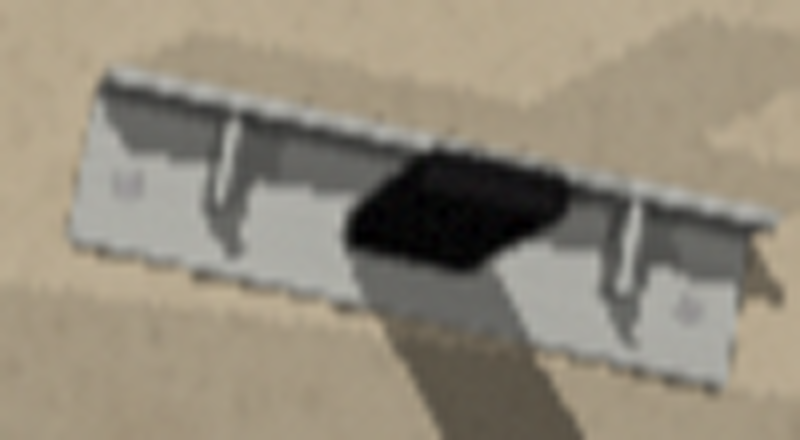

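Crop a: dock roof front corners (33,260) and (558,288), with the three white boxes just in front. Crop b: the face's top front edge runs from (105,68) to (778,217), and the foot points towards the robot. The face is on the far side.

```bash
cat > h.py <<'E'
import numpy as np
from plant import manip, cams
def ray(n,uv,z,c=None):
    c=c or cams.get_calibration(n);K=c["camera_matrix"];T=c["cam_to_world"]
    uv=np.atleast_2d(uv).astype(float)
    d=np.c_[(uv[:,0]-K[0,2])/K[0,0],-(uv[:,1]-K[1,2])/K[1,1],-np.ones(len(uv))]@T[:3,:3].T
    return T[:3,3]+d*((z-T[2,3])/d[:,2:3])
def proj(n,P,c=None):
    c=c or cams.get_calibration(n);K=c["camera_matrix"];T=c["cam_to_world"]
    p=(np.atleast_2d(P)-T[:3,3])@T[:3,:3]
    return np.c_[K[0,0]*p[:,0]/-p[:,2]+K[0,2],K[1,1]*p[:,1]/p[:,2]+K[1,2]]
def toolyaw(s):
    from scipy.spatial.transform import Rotation as R
    q=s["tool_rot"];return R.from_quat([q[1],q[2],q[3],q[0]]).as_matrix()
E
python3 - <<'E'
from h import *
np.set_printoptions(precision=4,suppress=True)
def A(p):return (np.array(p)+.5)/5-.5+[190,105]
def B(p):return (np.array(p)+.5)/8-.5+[320,195]
D=ray("top",A([(33,260),(558,288),(567,75),(53,47)]),.053)
print("dock",D); print("w",np.linalg.norm(D[1]-D[0]),np.linalg.norm(D[2]-D[1]))
y=D[0]-D[1];print("dock yaw",np.degrees(np.arctan2(-y[0],y[1])),"mouth mid",D[:2].mean(0))
for n,q in dict(c=[(90,368),(208,375),(196,540),(75,532)],b=[(237,381),(355,392),(331,558),(211,547)],a=[(371,379),(491,384),(483,550),(361,546)]).items():
    P=ray("top",A(q),.034);f=P[:2].mean(0)-P[2:].mean(0);print(n,P.mean(0),"len",np.linalg.norm(f),"yaw",np.degrees(np.arctan2(f[1],f[0])));print(P[:,:2].tolist())
S=ray("top",B([(105,68),(778,217)]),.03);y=S[0]-S[1];th=np.arctan2(-y[0],y[1])
m=S.mean(0);print("se",S,np.linalg.norm(y),"yaw",np.degrees(th),"face mid",m,"grip",m-.028*np.array([np.cos(th),np.sin(th),0]))
print("foot",ray("top",B([(70,242),(722,390)]),.004))
print("griptop",ray("top",B([(430,150),(568,180),(550,215)]),.110))
print("petri",ray("top",[(312,272)],.016),"bottle",ray("top",[(334,149)],.094))
s=manip.state();print(toolyaw(s))
from plant import cams
print(cams.get_calibration("wrist"))
E
```

```text
dock [[ 0.6212  0.1521  0.053 ]
 [ 0.6023 -0.0946  0.053 ]
 [ 0.7089 -0.1022  0.053 ]
 [ 0.7285  0.1448  0.053 ]]
w 0.24743900856034817 0.10684761885190384
dock yaw -4.374759674308668 mouth mid [0.6118 0.0288 0.053 ]
c [0.5313 0.1027 0.034 ] len 0.07968557946252369 yaw -3.9624649303165493
[[0.5733602267406612, 0.1280130201603215], [0.568757361483712, 0.07185530711675392], [0.4890820445630255, 0.07712657871452065], [0.4940453560099308, 0.13375476484693122]]
b [0.5223 0.0361 0.034 ] len 0.08071777492714244 yaw -8.575327180617458
[[0.565524244878739, 0.05806576729121031], [0.5589745999244289, 0.002073088574134317], [0.4792547810665029, 0.014107623838300762], [0.4856132531389033, 0.07010281412413118]]
a [ 0.5233 -0.0312  0.034 ] len 0.08045264156066056 yaw -4.032528333984777
[[0.5651953047170035, -0.005594414505698704], [0.5615673259697052, -0.06252959878925249], [0.4815978932180285, -0.056861607220310875], [0.4846578096650987, 5.290494222390946e-05]]
se [[ 0.5077 -0.1671  0.03  ]
 [ 0.4593 -0.3613  0.03  ]] 0.20013204420900518 yaw -13.99910825680697 face mid [ 0.4835 -0.2642  0.03  ] grip [ 0.4563 -0.2575  0.03  ]
foot [[ 0.46   -0.1579  0.004 ]
 [ 0.4117 -0.3495  0.004 ]]
griptop [[ 0.4669 -0.2414  0.11  ]
 [ 0.4581 -0.2776  0.11  ]
 [ 0.4487 -0.2721  0.11  ]]
petri [[ 0.3488 -0.1137  0.016 ]] bottle [[ 0.6186 -0.1668  0.094 ]]
[[-0.9589  0.2838 -0.0007]
 [ 0.2838  0.9589 -0.0017]
 [ 0.0002 -0.0018 -1.    ]]
{'camera_matrix': array([[330.156 ,   0.    , 278.7291],
       [  0.    , 330.156 , 210.5796],
       [  0.    ,   0.    ,   1.    ]]), 'cam_to_world': array([[ 0.284 , -0.9104, -0.301 ,  0.1   ],
       [ 0.9588,  0.2691,  0.0909,  0.6224],
       [-0.0018, -0.3144,  0.9493,  0.3719],
       [ 0.    ,  0.    ,  0.    ,  1.    ]])}
```

Call:
jog_arm --pt "-0.03 -0.024 0 7" --pt "-0.06 -0.048 0 14" --pt "-0.09 -0.072 0 21" --pt "-0.12 -0.096 0 28" --pt "-0.15 -0.12 0 35" --fingers 1

```text
time: 0.52
tool_pos: [0.2875, 0.4399, 0.2307]
tool_rot: [-0.0, 0.437, 0.9, -0.0]
contact_force: [0.4, -0.2, -0.2]
gripper_width: 1.002
```

```bash
cat >> h.py <<'E'
def go(P,yaw=None):
    s=manip.state();R=toolyaw(s);d=R.T@(np.array(P)-s["tool_pos"])
    y0=np.degrees(np.arctan2(R[1,1],R[0,1]))
    print("t",round(s["time"],2),"pos",s["tool_pos"].round(4),"yaw",round(y0,2),"F",s["contact_force"].round(2),"shift",d.round(4),"turn",None if yaw is None else round((y0-yaw+180)%360-180,2))
E
python3 -c "
from h import *
go([.45,.1,.23],-14);go([.456,-.2575,.2],-14)"
```

```text
t 0.52 pos [0.2875 0.4399 0.2307] yaw 38.21 F [ 0.44 -0.18 -0.21] shift [-0.3676 -0.0826  0.0008] turn 52.21
t 0.52 pos [0.2875 0.4399 0.2307] yaw 38.21 F [ 0.44 -0.18 -0.21] shift [-0.6522 -0.2989  0.0311] turn 52.21
```

Call:
jog_arm --pt "-0.04 -0.009 0 7" --pt "-0.08 -0.018 0 14" --pt "-0.12 -0.027 0 21" --pt "-0.16 -0.036 0 28" --pt "-0.195 -0.044 0 35"

```text
time: 0.93
tool_pos: [0.3744, 0.2594, 0.2309]
tool_rot: [0.0, 0.687, 0.726, -0.0]
contact_force: [1.0, 0.5, -0.4]
gripper_width: 0.999
```

```bash
python3 -c "
from h import *
go([.456,-.2575,.2],-14)"
```

```text
t 0.93 pos [0.3744 0.2594 0.2309] yaw 3.15 F [ 0.95  0.54 -0.43] shift [-0.5206  0.0531  0.0311] turn 17.15
```

Call:
jog_arm --pt "-0.04 0.004 0 6" --pt "-0.08 0.008 0 12" --pt "-0.12 0.012 0 17" --pt "-0.16 0.016 0 17" --pt "-0.2 0.02 0 17"

```text
time: 1.35
tool_pos: [0.4059, 0.0614, 0.231]
tool_rot: [0.0, 0.785, 0.619, 0.0]
contact_force: [1.1, -0.0, 0.6]
gripper_width: 1.003
```

```bash
python3 -c "
from h import *
go([.456,-.2575,.2],-14)"
```

```text
t 1.35 pos [0.4059 0.0614 0.231 ] yaw -13.48 F [ 1.07 -0.01  0.58] shift [-0.2985  0.123   0.031 ] turn 0.52
```

Call:
jog_arm --pt "-0.037 0.015 0 0" --pt "-0.074 0.03 0 0" --pt "-0.111 0.045 0 0" --pt "-0.148 0.06 0 0" --pt "-0.185 0.076 0 0"

```text
time: 1.77
tool_pos: [0.4366, -0.1364, 0.231]
tool_rot: [-0.0, 0.785, 0.619, 0.0]
contact_force: [0.8, 0.7, 0.7]
gripper_width: 0.993
```

Call:
jog_arm --pt "-0.035 0.014 0.01 0" --pt "-0.07 0.029 0.02 0" --pt "-0.104 0.043 0.03 0" --pt "-0.104 0.043 0.03 0.3" --pt "-0.104 0.043 0.03 0.3"

```text
time: 2.18
tool_pos: [0.4538, -0.2465, 0.1995]
tool_rot: [-0.002, 0.788, 0.616, -0.0]
contact_force: [-0.4, 0.3, -0.7]
gripper_width: 0.999
```

Run:
```python
from h import *
import cv2
go([.456,-.2575,.2],-14)
c=cams.get_calibration("wrist");im=cams.grab_frame("wrist");cv2.imwrite("pics/w1.png",im[:,:,::-1])
np.save("w1c.npy",np.array([c["camera_matrix"],c["cam_to_world"]],dtype=object),allow_pickle=True)
np.set_printoptions(suppress=True,precision=1)
th=np.radians(-14);R=np.array([[np.cos(th),-np.sin(th),0],[np.sin(th),np.cos(th),0],[0,0,1]])
o=np.array([.4835,-.2642,0])
for p in [(0,.1,.03),(0,-.1,.03),(-.021,.02,.11),(-.035,.02,.11),(-.021,-.02,.11),(-.035,-.02,.11)]: print(p,proj("wrist",o+R@np.array(p),c))
```

```text
t 2.18 pos [ 0.4538 -0.2465  0.1995] yaw -13.97 F [-0.39  0.3  -0.72] shift [-0.0101  0.0048 -0.0005] turn 0.03
(0, 0.1, 0.03) [[316.6  91.1]]
(0, -0.1, 0.03) [[309.9 288.6]]
(-0.021, 0.02, 0.11) [[295.4 203.9]]
(-0.035, 0.02, 0.11) [[276.3 203.9]]
(-0.021, -0.02, 0.11) [[294.6 253.5]]
(-0.035, -0.02, 0.11) [[276.4 253.5]]
```

View pics/w1.png

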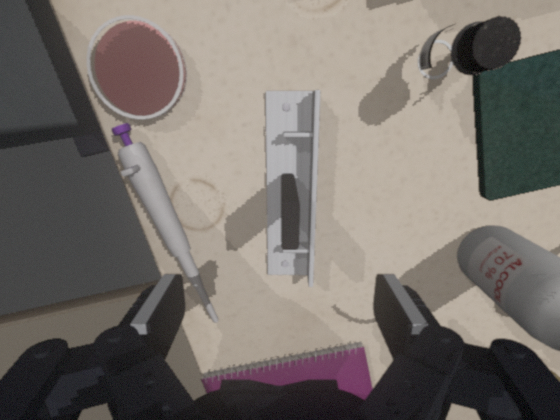

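Run:
```python
import cv2,numpy as np
im=cv2.imread("pics/w1.png")[60:300,240:340]
cv2.imwrite("pics/w1c.png",cv2.resize(im,None,fx=2.5,fy=2.5,interpolation=cv2.INTER_CUBIC))
g=im.max(2)
for v in (200,215,230,240,244,248):
    u=np.where(g[v-60]<45)[0]+240; print(v,u.min() if len(u) else 0,u.max() if len(u) else 0)
```

```text
200 0 0
215 0 0
230 0 0
240 0 0
244 0 0
248 0 0
```

View pics/w1c.png

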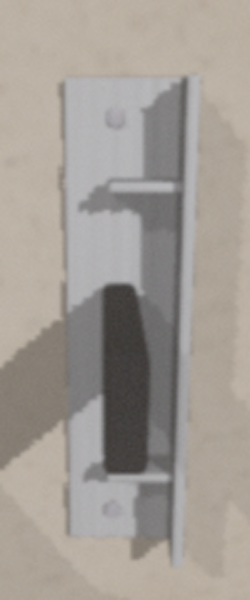

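Run:
```python
from h import *
np.set_printoptions(suppress=True,precision=4)
a=np.load("w1c.npy",allow_pickle=True);c=dict(camera_matrix=a[0].astype(float),cam_to_world=a[1].astype(float))
F=ray("wrist",[(319.4,90.7),(313.3,285.8)],.03,c);y=F[0]-F[1];th=np.arctan2(-y[0],y[1]);m=F.mean(0)
print(F,np.linalg.norm(y),np.degrees(th),m,"grip",m-.028*np.array([np.cos(th),np.sin(th),0]))
G=ray("wrist",[(281,250),(299,250),(299.5,204.5)],.11,c);print(G, G[0]*.5+G[2]*.5)
```

```text
[[ 0.5102 -0.1674  0.03  ]
 [ 0.4636 -0.3588  0.03  ]] 0.19694291087843488 -13.670618549919665 [ 0.4869 -0.2631  0.03  ] grip [ 0.4597 -0.2565  0.03  ]
[[ 0.4488 -0.2731  0.11  ]
 [ 0.4622 -0.2765  0.11  ]
 [ 0.4708 -0.2409  0.11  ]] [ 0.4598 -0.257   0.11  ]
```

```bash
python3 -c "
from h import *
go([.4597,-.2568,.066],-13.8)"
```

```text
t 2.23 pos [ 0.4542 -0.2456  0.2004] yaw -13.86 F [-0.69  0.18 -0.48] shift [-0.0097  0.0083  0.1344] turn -0.06
```

Call:
jog_arm --pt "-0.01 0.008 0.02 0" --pt "-0.01 0.008 0.05 0" --pt "-0.01 0.008 0.085 0" --pt "-0.01 0.008 0.115 0" --pt "-0.01 0.008 0.134 0"

```text
time: 2.65
tool_pos: [0.4588, -0.2545, 0.0645]
tool_rot: [-0.002, 0.786, 0.618, -0.0]
contact_force: [-1.2, -0.1, -1.4]
gripper_width: 0.999
```

Call:
jog_arm --pt "0 0 0 0" --pt "0 0 0 0" --pt "0 0 0 0" --pt "0 0 0 0" --pt "0 0 0 0" --fingers 0.25

```text
time: 3.07
tool_pos: [0.4615, -0.2579, 0.0698]
tool_rot: [0.002, 0.787, 0.617, 0.001]
contact_force: [-0.1, -0.2, 0.6]
gripper_width: 0.294
```

```bash
python3 -c "
from h import *
import cv2
go([.4597,-.2568,.066],-13.8)
c=cams.get_calibration('wrist');cv2.imwrite('pics/w2.png',cams.grab_frame('wrist')[:,:,::-1])"
```

```text
t 3.07 pos [ 0.4615 -0.2579  0.0698] yaw -13.77 F [-0.06 -0.25  0.63] shift [ 0.0007 -0.002   0.0038] turn 0.03
```

View pics/w2.png

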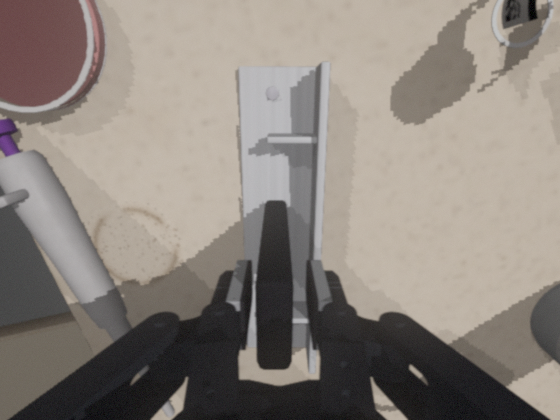

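The pads, at (240,290) and (315,290), straddle the grip plate at (275,280), nearly centred. I'll shut the gripper.

Call:
jog_arm --pt "0 -0.001 0 0" --pt "0 -0.001 0 0" --pt "0 -0.001 0 0" --pt "0 -0.001 0 0" --pt "0 -0.001 0 0" --fingers 0

```text
time: 3.53
tool_pos: [0.4599, -0.2575, 0.0688]
tool_rot: [0.001, 0.787, 0.617, 0.0]
contact_force: [-0.8, 1.2, 6.2]
gripper_width: 0.16
```

Call:
jog_arm --pt "0 0 0 0" --pt "0 0 0 0" --pt "0 0 0 0" --pt "0 0 0 0" --pt "0 0 0 0"

```text
time: 3.95
tool_pos: [0.4599, -0.2575, 0.0688]
tool_rot: [0.001, 0.787, 0.617, 0.0]
contact_force: [-0.5, 1.8, 5.7]
gripper_width: 0.153
```

Run:
```python
from h import *
for i in range(6):
    s=manip.state()
    print(s["tool_pos"].round(4),s["contact_force"].round(2),s["gripper_width"])
    if i<3: cams.grab_frame("top")
```

```text
[ 0.4599 -0.2575  0.0688] [-0.55  1.75  5.7 ] 0.15254475801509035
[ 0.4599 -0.2575  0.0688] [-1.32  1.47  6.23] 0.15821406332656135
[ 0.4599 -0.2575  0.0688] [-1.16  1.04  6.02] 0.150147676756459
[ 0.4599 -0.2575  0.0688] [-0.5   1.28  6.38] 0.15691938026399987
[ 0.4599 -0.2575  0.0688] [-0.5   1.28  6.38] 0.15691938026399987
[ 0.4599 -0.2575  0.0688] [-0.5   1.28  6.38] 0.15691938026399987
```

Call:
jog_arm --pt "0 0 -0.01 0" --pt "0 0 -0.025 0" --pt "0 0 -0.045 0" --pt "0 0 -0.055 0" --pt "0 0 -0.055 0"

```text
time: 4.52
tool_pos: [0.4603, -0.258, 0.1251]
tool_rot: [0.002, 0.787, 0.617, 0.001]
contact_force: [1.0, -0.1, -2.5]
gripper_width: 0.161
```

```bash
python3 -c "
from h import *
go([.437,.0424,.12],-4.4)"
```

```text
t 4.52 pos [ 0.4603 -0.258   0.1251] yaw -13.8 F [ 0.97 -0.08 -2.52] shift [ 0.2862 -0.0943  0.0041] turn -9.4
```

Call:
jog_arm --pt "0.015 -0.005 0 -1.5" --pt "0.042 -0.014 0 -3.5" --pt "0.07 -0.023 0 -5.5" --pt "0.098 -0.032 0 -7.5" --pt "0.125 -0.041 0 -9.4"

```text
time: 4.93
tool_pos: [0.4474, -0.1234, 0.1204]
tool_rot: [-0.002, 0.733, 0.68, -0.0]
contact_force: [0.7, -0.2, -2.0]
gripper_width: 0.157
```

```bash
python3 -c "
from h import *
go([.437,.0424,.12],-4.4)"
```

```text
t 4.93 pos [ 0.4474 -0.1234  0.1204] yaw -4.28 F [ 0.68 -0.22 -2.01] shift [ 0.1646 -0.0227  0.0007] turn 0.12
```

Call:
jog_arm --pt "0.028 -0.004 0 0" --pt "0.06 -0.008 0 0" --pt "0.095 -0.013 0 0" --pt "0.13 -0.018 0 0" --pt "0.155 -0.021 0 0"

```text
time: 5.35
tool_pos: [0.4377, 0.0334, 0.1204]
tool_rot: [-0.002, 0.733, 0.68, -0.001]
contact_force: [0.1, -0.3, -3.0]
gripper_width: 0.155
```

Call:
jog_arm --pt "0 0 0 0" --pt "0 0 0 0" --pt "0 0 0 0" --pt "0 0 0 0"

```text
time: 5.68
tool_pos: [0.4395, 0.0299, 0.1216]
tool_rot: [-0.0, 0.734, 0.679, -0.0]
contact_force: [0.4, -1.3, -2.2]
gripper_width: 0.158
```

Run:
```python
from h import *
import cv2
go([.437,.0424,.12],-4.4)
c=cams.get_calibration('wrist');cv2.imwrite('pics/w3.png',cams.grab_frame('wrist')[:,:,::-1])
np.save("w3c.npy",np.array([c["camera_matrix"],c["cam_to_world"]],dtype=object),allow_pickle=True)
```

```text
t 5.68 pos [0.4395 0.0299 0.1216] yaw -4.44 F [ 0.44 -1.3  -2.18] shift [ 0.0123 -0.0035  0.0016] turn -0.04
```

View pics/w3.png

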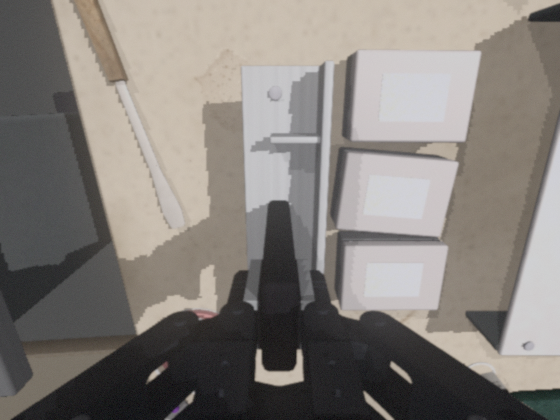

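Run:
```python
from h import *
import cv2
np.set_printoptions(suppress=True,precision=4)
a=np.load("w3c.npy",allow_pickle=True);c=dict(camera_matrix=a[0].astype(float),cam_to_world=a[1].astype(float))
g=cv2.cvtColor(cv2.imread("pics/w3.png"),cv2.COLOR_BGR2GRAY).astype(float)
pts=[]
for v in range(180,340,8):
    d=np.convolve(g[v,480:],[1,1,1,-1,-1,-1],'valid');i=d.argmax();pts.append((480+i+2.5,v))
pts=np.array(pts);print(pts[::4].tolist())
l=cv2.fitLine(pts.astype(np.float32),cv2.DIST_HUBER,0,.01,.01).ravel();p=ray("wrist",[l[2:]-l[:2]*60,l[2:]+l[:2]*60],.053,c)
e=p[0]-p[1];e*=np.sign(e[1]);th=np.arctan2(-e[0],e[1]);print("dock yaw",np.degrees(th))
cor=ray("wrist",[(501,352)],.053,c)[0];print("corner",cor,"mouth mid",cor+.125*np.array([-np.sin(th),np.cos(th),0]))
for n,q in dict(c=[(357,53),(476,52),(467,140),(351,138)],b=[(343,149),(454,160),(441,236),(338,232)],a=[(344,238),(445,241),(439,309),(341,307)]).items():
    P=ray("wrist",q,.034,c);print(n,P.mean(0),P[:,:2].round(3).tolist())
# straightedge currently raised ~.053
F=ray("wrist",[(333,62)],.083,c);print("face end",F)
```

```text
[[545.5, 180.0], [536.5, 212.0], [528.5, 244.0], [519.5, 276.0], [511.5, 308.0]]
dock yaw -5.010883317847561
corner [ 0.6047 -0.088   0.053 ] mouth mid [0.6156 0.0365 0.053 ]
c [0.5338 0.1064 0.034 ] [[0.497, 0.136], [0.572, 0.131], [0.572, 0.076], [0.493, 0.083]]
b [0.5238 0.0399 0.034 ] [[0.488, 0.076], [0.565, 0.063], [0.56, 0.006], [0.483, 0.015]]
a [ 0.5244 -0.0246  0.034 ] [[0.487, 0.01], [0.563, 0.001], [0.563, -0.059], [0.484, -0.051]]
face end [[0.4746 0.1273 0.083 ]]
```

Call:
jog_arm --pt "0.006 -0.002 0.0 0" --pt "0.014 -0.003 0.012 0" --pt "0.014 -0.003 0.028 0" --pt "0.014 -0.003 0.042 0" --pt "0.014 -0.003 0.049 0"

```text
time: 6.15
tool_pos: [0.4363, 0.045, 0.0705]
tool_rot: [-0.001, 0.734, 0.679, -0.001]
contact_force: [-0.1, 0.9, -2.7]
gripper_width: 0.154
```

Call:
jog_arm --pt "0 0 0 0" --pt "0 0 0 0" --pt "0 0 0 0"

```text
time: 6.4
tool_pos: [0.4387, 0.0446, 0.074]
tool_rot: [0.0, 0.734, 0.679, 0.0]
contact_force: [-0.0, 0.4, -2.3]
gripper_width: 0.155
```

```bash
python3 -c "
from h import *
go([.437,.0424,.07],-4.5)
s=manip.state();print(s['ft_torque'])"
```

```text
t 6.4 pos [0.4387 0.0446 0.074 ] yaw -4.39 F [-0.02  0.44 -2.26] shift [-0.0024 -0.0015  0.004 ] turn 0.11
[ 0.02164821  0.03939154 -0.07031624]
```

Call:
jog_arm --pt "0 0.002 0.001 0.1" --pt "0 0.005 0.002 0.1" --pt "0 0.008 0.0035 0.1" --pt "0 0.011 0.0035 0.1" --pt "0 0.014 0.0035 0.1"

```text
time: 6.82
tool_pos: [0.4525, 0.0435, 0.0699]
tool_rot: [0.0, 0.734, 0.679, 0.0]
contact_force: [-0.2, -0.1, -2.9]
gripper_width: 0.156
```

Call:
jog_arm --pt "0 0.003 0 0" --pt "0 0.006 0 0" --pt "0 0.009 0 0" --pt "0 0.012 0 0" --pt "0 0.015 0 0"

```text
time: 7.23
tool_pos: [0.4668, 0.0424, 0.0697]
tool_rot: [-0.001, 0.734, 0.679, -0.0]
contact_force: [-2.3, -0.5, -0.3]
gripper_width: 0.15
```

Call:
jog_arm --pt "0 0.003 0 0" --pt "0 0.006 0 0" --pt "0 0.009 0 0" --pt "0 0.012 0 0" --pt "0 0.015 0 0"

```text
time: 7.65
tool_pos: [0.4822, 0.0412, 0.0697]
tool_rot: [-0.0, 0.734, 0.679, -0.0]
contact_force: [-0.6, 0.1, -3.2]
gripper_width: 0.154
```

Run:
```python
from h import *
import cv2
go([.437,.0424,.07],-4.5)
print(manip.state()['ft_torque'])
a=cams.grab_frame('wrist')[:,:,::-1];b=cams.grab_frame('scene')[100:310,180:460,::-1]
cv2.imwrite('pics/m4.png',np.vstack([cv2.resize(a,(448,336))[:250],cv2.resize(b,(448,336))]))
```

```text
t 7.65 pos [0.4822 0.0412 0.0697] yaw -4.49 F [-0.56  0.09 -3.16] shift [-0.0023 -0.0451 -0.0003] turn 0.01
[ 0.03733678  0.16060315 -0.02367564]
```

View pics/m4.png

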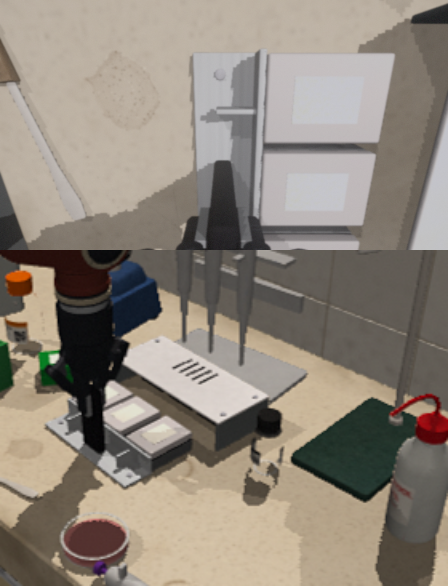

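Call:
jog_arm --pt "0 0.003 0 0" --pt "0 0.006 0 0" --pt "0 0.009 0 0" --pt "0 0.012 0 0" --pt "0 0.015 0 0"

```text
time: 8.17
tool_pos: [0.4972, 0.04, 0.0697]
tool_rot: [-0.0, 0.734, 0.679, -0.0]
contact_force: [-0.8, 0.2, -3.2]
gripper_width: 0.154
```

Call:
jog_arm --pt "0 0.003 0 0" --pt "0 0.006 0 0" --pt "0 0.009 0 0" --pt "0 0.012 0 0" --pt "0 0.015 0 0"

```text
time: 8.58
tool_pos: [0.5121, 0.0388, 0.0697]
tool_rot: [-0.0, 0.734, 0.679, -0.0]
contact_force: [-0.7, 0.4, -3.0]
gripper_width: 0.158
```

Call:
jog_arm --pt "0 0.003 0 0" --pt "0 0.006 0 0" --pt "0 0.009 0 0" --pt "0 0.012 0 0" --pt "0 0.015 0 0"

```text
time: 9.0
tool_pos: [0.5271, 0.0376, 0.0698]
tool_rot: [-0.0, 0.734, 0.679, -0.0]
contact_force: [-1.3, 0.4, -2.4]
gripper_width: 0.16
```

Call:
jog_arm --pt "0 0.001 0 0" --pt "0 0.002 0 0" --pt "0 0.003 0 0" --pt "0 0.004 0 0" --pt "0 0.005 0 0"

```text
time: 9.42
tool_pos: [0.5318, 0.0373, 0.0699]
tool_rot: [-0.0, 0.734, 0.679, -0.0]
contact_force: [-1.2, -0.0, -0.6]
gripper_width: 0.157
```

Call:
jog_arm --pt "0 0.001 0 0" --pt "0 0.002 0 0" --pt "0 0.003 0 0" --pt "0 0.004 0 0" --pt "0 0.005 0 0"

```text
time: 9.83
tool_pos: [0.5368, 0.0369, 0.0698]
tool_rot: [0.0, 0.734, 0.679, 0.0]
contact_force: [-1.9, -0.2, -1.5]
gripper_width: 0.158
```

Call:
jog_arm --pt "0 0.001 0 0" --pt "0 0.002 0 0" --pt "0 0.003 0 0" --pt "0 0.004 0 0" --pt "0 0.005 0 0"

```text
time: 10.25
tool_pos: [0.5418, 0.0365, 0.0698]
tool_rot: [-0.0, 0.734, 0.679, -0.0]
contact_force: [-2.0, 0.3, -1.3]
gripper_width: 0.155
```

```bash
python3 -c "
from h import *
go([.437,.0424,.07],-4.5)
print(manip.state()['ft_torque'])"
```

```text
t 10.25 pos [0.5418 0.0365 0.0698] yaw -4.49 F [-1.95  0.26 -1.28] shift [-0.0023 -0.105  -0.0002] turn 0.01
[ 0.0386036   0.34557507 -0.01827945]
```

Call:
jog_arm --pt "0 0.001 0 0" --pt "0 0.002 0 0" --pt "0 0.003 0 0" --pt "0 0.004 0 0"

```text
time: 10.58
tool_pos: [0.5452, 0.0362, 0.0697]
tool_rot: [-0.001, 0.734, 0.679, -0.001]
contact_force: [-5.4, 0.7, 0.9]
gripper_width: 0.157
```

```bash
python3 -c "
from h import *
go([.437,.0424,.07],-4.5)
print(manip.state()['ft_torque'])"
```

```text
t 10.58 pos [0.5452 0.0362 0.0697] yaw -4.49 F [-5.36  0.72  0.91] shift [-2.300e-03 -1.083e-01 -1.000e-04] turn 0.01
[ 0.05544857  1.07384735 -0.04672325]
```

Call:
jog_arm --pt "0 0.0005 0 0" --pt "0 0.001 0 0" --pt "0 0.0015 0 0" --pt "0 0.002 0 0" --pt "0 0.002 0 0"

```text
time: 11.0
tool_pos: [0.5465, 0.0362, 0.0695]
tool_rot: [-0.001, 0.734, 0.679, -0.001]
contact_force: [-6.6, 0.7, 1.6]
gripper_width: 0.155
```

Call:
jog_arm --pt "0 0.0005 0 0" --pt "0 0.001 0 0" --pt "0 0.0015 0 0" --pt "0 0.002 0 0" --pt "0 0.002 0 0"

```text
time: 11.42
tool_pos: [0.5478, 0.0362, 0.0695]
tool_rot: [-0.002, 0.734, 0.679, -0.002]
contact_force: [-8.7, 1.3, 4.2]
gripper_width: 0.156
```

```bash
python3 -c "
from h import *
go([.437,.0424,.07],-4.5)
print(manip.state()['ft_torque'])"
```

```text
t 11.42 pos [0.5478 0.0362 0.0695] yaw -4.49 F [-8.7   1.3   4.23] shift [-0.0025 -0.111   0.0002] turn 0.01
[ 0.11604874  1.82168606 -0.13939193]
```

Call:
jog_arm --pt "0 0.0005 -0.0003 0" --pt "0 0.001 -0.0005 0" --pt "0 0.001 -0.0005 0" --pt "0 0.001 -0.0005 0" --pt "0 0.001 -0.0005 0"

```text
time: 11.83
tool_pos: [0.5487, 0.0361, 0.0695]
tool_rot: [-0.002, 0.734, 0.679, -0.002]
contact_force: [-8.3, 0.8, 2.8]
gripper_width: 0.156
```

Call:
jog_arm --pt "0 0 0 0" --pt "0 0 0 0" --pt "0 0 0 0" --pt "0 0 0 0"

```text
time: 12.17
tool_pos: [0.5487, 0.0361, 0.0696]
tool_rot: [-0.002, 0.734, 0.679, -0.002]
contact_force: [-7.8, 1.0, 2.0]
gripper_width: 0.152
```

Run:
```python
from h import *
import cv2
go([.437,.0424,.07],-4.5)
print(manip.state()['ft_torque'])
b=cams.grab_frame('wrist')[:,:,::-1]
cv2.imwrite('pics/m5.png',b)
```

```text
t 12.17 pos [0.5487 0.0361 0.0696] yaw -4.5 F [-7.82  1.04  2.  ] shift [-0.0025 -0.1118  0.0002] turn 0.0
[ 0.11073607  1.67844824 -0.09578129]
```

View pics/m5.png

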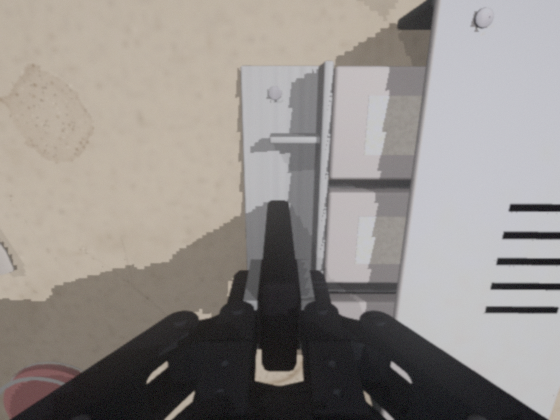

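The boxes sit flush on the face (330,66-290) and are about 35 mm out of the mouth, with the face looking parallel to the roof edge, (433,10) to (398,330). A quick yaw check before backing off.

Run:
```python
from h import *
import cv2
c=cams.get_calibration('wrist')
g=cv2.cvtColor(cv2.imread("pics/m5.png"),cv2.COLOR_BGR2GRAY).astype(float)
def fit(rows,lo,hi,z,sg):
    P=np.array([(lo+np.argmax(sg*np.convolve(g[v,lo:hi],[1,1,-1,-1],'valid'))+1.5,v) for v in rows])
    l=cv2.fitLine(P.astype(np.float32),cv2.DIST_HUBER,0,.01,.01).ravel();q=ray("wrist",[l[2:]-l[:2]*90,l[2:]+l[:2]*90],z,c);e=q[0]-q[1];e*=np.sign(e[1])
    return np.degrees(np.arctan2(-e[0],e[1])),P[::6].tolist(),q[:,:2].mean(0)
print("roof",fit(range(60,290,6),395,450,.053,1))
print("face",fit(list(range(75,130,5))+list(range(145,255,5)),310,330,.031,1))
```

```text
roof (np.float64(-4.7604598025666585), [[430.5, 60.0], [425.5, 96.0], [420.5, 132.0], [415.5, 168.0], [410.5, 204.0], [406.5, 240.0], [400.5, 276.0]], array([0.61812465, 0.07470299]))
face (np.float64(-4.694207679119586), [[323.5, 75.0], [322.5, 105.0], [320.5, 150.0], [319.5, 180.0], [318.5, 210.0], [316.5, 240.0]], array([0.57467554, 0.07730103]))
```

Roof and face are parallel within 0.1°. I'll back off slowly so the springs follow the face.

Call:
jog_arm --pt "0 -0.001 0 0" --pt "0 -0.002 0 0" --pt "0 -0.003 0 0" --pt "0 -0.004 0 0" --pt "0 -0.005 0 0"

```text
time: 12.63
tool_pos: [0.5457, 0.0362, 0.0701]
tool_rot: [0.0, 0.734, 0.679, 0.0]
contact_force: [-0.8, 0.0, -3.9]
gripper_width: 0.162
```

Call:
jog_arm --pt "0 -0.001 0 0" --pt "0 -0.002 0 0" --pt "0 -0.003 0 0" --pt "0 -0.004 0 0" --pt "0 -0.005 0 0"

```text
time: 13.05
tool_pos: [0.5414, 0.0365, 0.0709]
tool_rot: [0.001, 0.734, 0.679, 0.001]
contact_force: [-0.3, 0.1, -2.9]
gripper_width: 0.153
```

Call:
jog_arm --pt "0 -0.003 0 0" --pt "0 -0.008 0 0" --pt "0 -0.015 0 0" --pt "0 -0.022 0 0" --pt "0 -0.03 0 0"

```text
time: 13.47
tool_pos: [0.51, 0.039, 0.0702]
tool_rot: [-0.0, 0.734, 0.679, -0.0]
contact_force: [-0.7, 0.5, -2.0]
gripper_width: 0.158
```

Run:
```python
from h import *
import cv2
go([.437,.0424,.07],-4.5)
c=cams.get_calibration('wrist');cv2.imwrite('pics/m6.png',cams.grab_frame('wrist')[:,:,::-1])
np.save("m6c.npy",np.array([c["camera_matrix"],c["cam_to_world"]],dtype=object),allow_pickle=True)
```

```text
t 13.47 pos [0.51   0.039  0.0702] yaw -4.49 F [-0.71  0.55 -2.  ] shift [-0.0023 -0.073   0.0002] turn 0.01
```

View pics/m6.png

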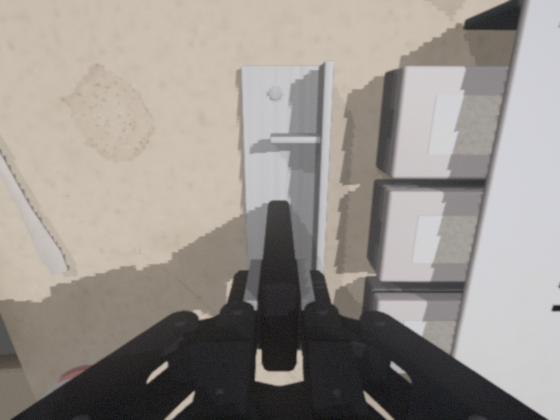

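Run:
```python
from h import *
import cv2
a=np.load("m6c.npy",allow_pickle=True);c=dict(camera_matrix=a[0].astype(float),cam_to_world=a[1].astype(float))
g=cv2.cvtColor(cv2.imread("pics/m6.png"),cv2.COLOR_BGR2GRAY).astype(float)
th=np.radians(-4.6);d=np.array([np.cos(th),np.sin(th)])
for n,rows,lo,hi in [("c",range(78,170,6),378,425),("b",range(192,272,6),370,410),("a",range(296,314,3),364,390)]:
    P=np.array([(lo+np.argmax(np.convolve(g[v,lo:hi],[1,1,-1,-1],'valid'))+1.5,v) for v in rows])
    W=ray("wrist",P,.034,c)[:,:2];k=np.polyfit(W[:,1],W[:,0],1)
    print(n,P[::4].tolist(),"along dock mm",((W@d)*1e3).round(1).tolist(),"yaw",np.degrees(-np.arctan(k[0])).round(2))
```

```text
c [[402.5, 78.0], [399.5, 102.0], [397.5, 126.0], [394.5, 150.0]] along dock mm [567.3, 567.6, 567.5, 567.3, 567.1, 567.5, 567.3, 567.7, 567.5, 567.3, 567.1, 567.5, 567.3, 567.1, 567.0, 567.3] yaw -4.92
b [[389.5, 192.0], [386.5, 216.0], [384.5, 240.0], [381.5, 264.0]] along dock mm [567.1, 566.9, 566.8, 567.1, 566.9, 566.8, 567.1, 566.9, 567.3, 567.1, 566.9, 567.3, 567.1, 566.9] yaw -4.4
a [[373.5, 296.0], [377.5, 308.0]] along dock mm [564.4, 567.1, 567.3, 567.5, 567.7, 568.5] yaw 12.19
```

The boxes are flush within about 0.5 mm at 567 mm along the dock axis. I'll return the straightedge now.

Call:
jog_arm --pt "0 -0.01 0 0" --pt "0 -0.025 -0.01 0" --pt "0 -0.042 -0.025 0" --pt "0 -0.06 -0.042 0" --pt "0 -0.07 -0.055 0"

```text
time: 13.93
tool_pos: [0.4391, 0.0446, 0.1258]
tool_rot: [-0.0, 0.734, 0.679, -0.0]
contact_force: [0.6, -0.1, -2.7]
gripper_width: 0.157
```

Call:
jog_arm --pt "-0.02 0 0 2" --pt "-0.05 0.003 0 4" --pt "-0.085 0.01 0 6" --pt "-0.12 0.016 0 8" --pt "-0.15 0.022 0 9.3"

```text
time: 14.35
tool_pos: [0.4507, -0.1085, 0.1256]
tool_rot: [0.001, 0.787, 0.616, 0.0]
contact_force: [0.6, -0.0, -2.6]
gripper_width: 0.157
```

```bash
python3 -c "
from h import *
go([.4599,-.2575,.12],-13.8)"
```

```text
t 14.35 pos [ 0.4507 -0.1085  0.1256] yaw -13.88 F [ 0.59 -0.02 -2.55] shift [-0.1424  0.0447  0.0057] turn -0.08
```

Call:
jog_arm --pt "-0.03 0.01 0 0" --pt "-0.065 0.021 0 0" --pt "-0.1 0.032 0 0" --pt "-0.125 0.04 0 0" --pt "-0.14 0.044 0 0"

```text
time: 14.77
tool_pos: [0.4602, -0.256, 0.1256]
tool_rot: [0.001, 0.788, 0.616, -0.0]
contact_force: [1.0, 0.2, -2.0]
gripper_width: 0.158
```

Call:
jog_arm --pt "0 0 0 0" --pt "0 0 0.012 0" --pt "0 0 0.027 0" --pt "0 0 0.04 0" --pt "0 0 0.048 0"

```text
time: 15.18
tool_pos: [0.4593, -0.2509, 0.0744]
tool_rot: [-0.002, 0.786, 0.618, -0.0]
contact_force: [-0.2, 0.6, -1.4]
gripper_width: 0.161
```

Call:
jog_arm --pt "0 0 0 0" --pt "0 0 0 0" --pt "0 0 0 0"

```text
time: 15.43
tool_pos: [0.461, -0.2531, 0.0778]
tool_rot: [0.0, 0.787, 0.617, 0.0]
contact_force: [1.0, 0.4, -1.6]
gripper_width: 0.157
```

```bash
python3 -c "
from h import *
go([.4599,-.2575,.0690],-13.8)"
```

```text
t 15.43 pos [ 0.461  -0.2531  0.0778] yaw -13.75 F [ 1.03  0.37 -1.57] shift [-0.0045 -0.0001  0.0088] turn 0.05
```

Call:
jog_arm --pt "-0.002 0 0.002 0" --pt "-0.0045 0 0.0045 0" --pt "-0.0045 0 0.0065 0" --pt "-0.0045 0 0.008 0" --pt "-0.0045 0 0.008 0"

```text
time: 15.85
tool_pos: [0.4595, -0.2579, 0.0692]
tool_rot: [0.0, 0.787, 0.617, -0.0]
contact_force: [0.5, -0.7, -1.3]
gripper_width: 0.156
```

Call:
jog_arm --pt "0 0 0.0005 0" --pt "0 0 0.001 0" --pt "0 0 0.001 0"

```text
time: 16.1
tool_pos: [0.4598, -0.2578, 0.069]
tool_rot: [0.0, 0.787, 0.617, 0.0]
contact_force: [-1.2, 3.2, 3.4]
gripper_width: 0.155
```

```bash
python3 -c "
from h import *
go([.4599,-.2575,.0690],-13.8)"
```

```text
t 16.1 pos [ 0.4598 -0.2578  0.069 ] yaw -13.79 F [-1.16  3.24  3.45] shift [0.0003 0.0001 0.    ] turn 0.01
```

Call:
jog_arm --pt "0 0 0 0" --pt "0 0 0 0" --pt "0 0 0 0" --pt "0 0 0 0" --pt "0 0 0 0" --fingers 0.7

```text
time: 16.52
tool_pos: [0.4596, -0.2578, 0.0683]
tool_rot: [0.0, 0.787, 0.617, 0.0]
contact_force: [0.4, 0.1, -0.3]
gripper_width: 0.702
```

Call:
jog_arm --pt "0 0 -0.01 0" --pt "0 0 -0.03 0" --pt "0 0 -0.06 0" --pt "0 0 -0.095 0" --pt "0 0 -0.13 0"

```text
time: 16.93
tool_pos: [0.4591, -0.2573, 0.1999]
tool_rot: [-0.0, 0.787, 0.617, -0.0]
contact_force: [1.1, -0.2, 1.2]
gripper_width: 0.702
```

Call:
jog_arm --pt "-0.03 -0.03 0 0" --pt "-0.06 -0.06 0 0" --pt "-0.08 -0.08 0 0" --pt "-0.08 -0.08 0 0" --pt "-0.08 -0.08 0 0"

```text
time: 17.35
tool_pos: [0.362, -0.3171, 0.1992]
tool_rot: [0.001, 0.788, 0.616, 0.0]
contact_force: [-0.2, 0.6, 0.3]
gripper_width: 0.698
```

Run:
```python
from h import *
import cv2
go([.4599,-.2575,.2],-13.8)
b=cams.grab_frame('top')[:,:,::-1];cv2.imwrite('pics/top9.png',b)
cv2.imwrite('pics/t9.png',cv2.resize(b[95:305,180:440],(780,630))[:600])
```

```text
t 17.35 pos [ 0.362  -0.3171  0.1992] yaw -13.96 F [-0.18  0.64  0.34] shift [ 0.0814  0.0806 -0.0007] turn -0.16
```

View pics/t9.png

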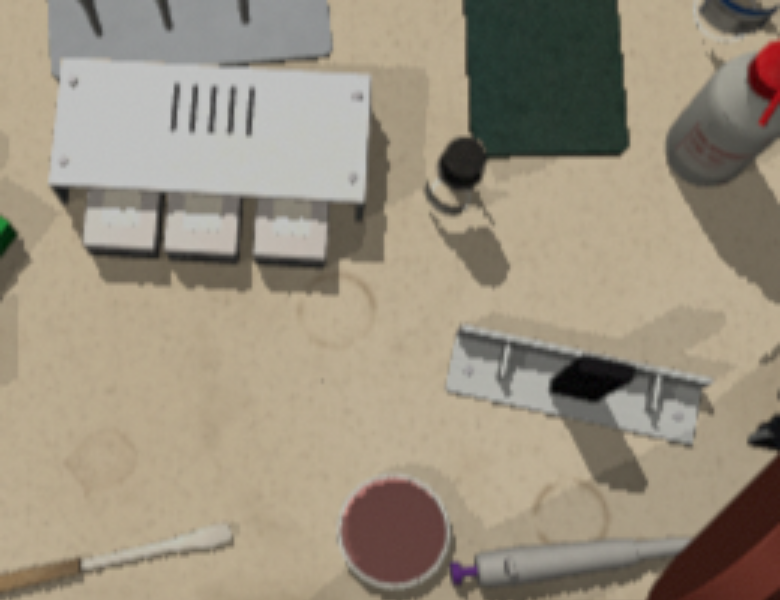

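The straightedge is back: its face ends are at (334,204) and (416.3,222) in the full picture, against (333.1,203.4) and (417.2,222.0) before. The boxes are flush in the dock, and the bottle and petri dish are unmoved. Handing in.

```bash
python3 -c "
from plant import manip
print(manip.job_done())"
```

```text
the job is handed in; nothing more can be done
None
```

The three slide boxes are resting against the hidden stop, and the straightedge is back where I found it. I handed the job in at about 17.4 s; no verdict is reported.

- **Push:** I gripped the straightedge by its upright grip and pushed the boxes in as one row at up to about 36 mm/s, slowing to 12 mm/s near the stop. The stop came in at TCP x ≈ 0.542 m, where the force rose from about 2 N to 5 N. I pressed about 6–7 mm further and held for over half a second. The force peaked at about 9 N.
- **Boxes:** After backing off slowly, their rear edges lined up within about 0.5 mm. The measured yaw was −4.9° for box c and −4.4° for box b, against about −4.4° to −4.8° for the dock. The gripper hid most of box a, so its yaw could not be measured. The side gaps are uneven, about 6 mm between c and b and 12 mm between b and a.
- **Straightedge and bystanders:** The straightedge is standing within about 1 pixel (2 mm) of where it was in the top picture. The bottle and petri dish look unmoved by eye.
- **Disagreements:** The top and wrist cameras differed by 3–8 mm on absolute positions and about 0.6° on the dock's yaw. While pressing, the wrist picture showed face and roof edge parallel within 0.1°. The foot plate also bore lightly on the worktop then, about 6 N at most.

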